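# Fit the raking lamp into the post holder on the macro-camera plate

### The job

Take the lamp out of the post rack, slide its post down into the empty post holder on the camera plate, past the side spring plunger, and push until the post's collar sits fully home on the holder's rim, with the lamp pointing at the broken test bar in the vice. Push it home by feel and gently: do not ram it or keep leaning on it once the collar lands. Then let go, and leave everything else as it stands.

Things in the scene. Friction and masses are not known exactly. Their poses are not given: they have to be found in the camera images.
- lamp_head (a point): Centre of the lamp's black finned head, 44 long (x) x 32 wide (y) x 34 mm tall, with a round lens barrel to its own +x (the way it shines). It tops a steel post, 12.7 mm thick, upright (own z). The flat sides are free to grip. Lamp about 0.26 kg; stands loose in one of the rack's three bores.
- lamp_foot (a point): Centre of the post's tapered foot (8 mm across, full size 4 mm up), 102 mm straight below lamp_head. A 25 mm wide, 10 mm tall dark collar is locked on the post, its underside somewhere from 32 to 56 mm above the foot; where exactly is not measured. Its set screw slips if the collar is pressed on the rim with more than 30 N.
- lamp_spot (a point): Point on the lamp's beam, level with lamp_head and 110 mm ahead of it along the lamp's own +x.
- holder_rim (a point): Centre of the flat top rim of the empty round steel post holder on the camera plate: 26 mm outside, bore 13.7 mm with a bevelled mouth 18 mm wide, 61 mm deep, z up. 16 mm below the rim a ball-nosed spring plunger stands 2 mm into the bore from the side; it takes some 10 to 20 N to push the foot past it, and then the post drags with 4 to 10 N, more than its weight.
- specimen (a point): Broken end of the 10 mm square test bar held in the small vice on the riser of the camera plate, about 110 mm from the holder: what the lamp must shine at. The camera (153 mm high) looks at it along the plate.
- rack_top (a point): Centre of the top face of the grey post rack, 272 x 52 mm and 40 mm tall, long way along its own y. Three bores, 14.1 mm wide and 26 mm deep, at 0 and 90 mm either way along y; the lamp stands in any one of them, the mirror and the diffuser in the others.
- mirror_mid (a point): Round mirror (41 mm) on a post in the rack, 127 mm tall overall; this point is on its post 55 mm above the foot. Leave it.
- diffuser_mid (a point): Square white diffuser plate (44 mm) on a post in the rack, 134 mm tall overall; this point is on its post 55 mm above the foot. Leave it.
- puck_a_mid (a point): Centre of a black mounted specimen, 30 mm across, 20 mm tall, on the bench. Leave it.
- puck_b_mid (a point): Centre of another black mounted specimen, 30 mm across, 20 mm tall, on the bench. Leave it.
- test_block_mid (a point): Centre of a steel hardness reference block, a disc 60 mm across, 12 mm tall, on the bench. Leave it.
- bar_half_mid (a point): Centre of the other half of the broken test bar, 27 x 10 x 10 mm, on the bench. Leave it.
- driver_grip (a point): Handle of a screwdriver, 160 mm long, lying on the bench. Leave it.
Mind the look-alikes: they are no part of the job. Of the things that look like the part that bears lamp_head, the smaller one is meant.

How it is judged:
By the outcome, as a careful person would: the job done as asked, in the order asked, and still so for the second after the job is handed in, with the robot touching nothing.
It also fails if it takes over 48 s, if anything falls off the work surface, if the arm or the gripper's body presses on something with over 40 N, if the wrist force passes 120 N, or if a joint passes its speed limit or range.

### The arm

A 6-joint arm with a two-finger parallel gripper is mounted at the origin on the work surface. World frame = base frame: x ahead of the robot, y to its left, z up, the work surface at z = 0. Lengths are in m, angles in rad, forces in N, time in s.
With the tool pointing down it reaches from about 0.375 to 0.9 m from the base axis. Payload 3.1 kg.
Tool frame: the origin (TCP) lies on the centre line of the jaws, within the pads' length; the fingertips stand 8 mm ahead of it and the grasp point (between the pads) lies 11 mm behind it; z points along the fingers, y is the line along which they close (so a half turn about z gives the same grasp; the last joint's range is limited). The gripper opens to 85 mm and grips with 20 to 120 N. Pads are 22 mm wide; open, the fingers measure 114 mm over their backs; the gripper's body (76 mm by 85 mm) begins 54 mm behind the grasp point. The pads swing forward as they close: fully open they stand 13 mm farther back than shut.
Start: joints at [1.101, 0.527, 1.433, -0, 1.181, -0.178], TCP at [0.18, 0.599, 0.239] pointing down, gripper open.
Joint ranges: [-3.08, 3.08], [-0.75, 2.2], [0.22, 2.44], [-1.43, 4.57], [0, 2.65], [-2.85, 2.85]. Speed limits (rad/s): [2.79, 2.79, 3.14, 3.14, 3.14, 3.14].

### API

Orientations are given as a unit quaternion [x, y, z, w].
In Python, from station import * gives the robot as it stands.
- The arm moves only by the tool play_rows, never from a script. Its argument "rows" is a list of rows, each a list of 3 entries, a list of its own where there are three numbers: the turn, a rotation vector about the tool's x, y, z in degrees, then the shift along the tool's x, y, z in mm, then the closure, from 0 (fully open) to 1 (shut). In form: [[[ax, ay, az], [dx, dy, dz], jaw], ...]. A call has 1 to 12 rows; each row shifts and turns the commanded pose from where the row before left it, along the tool's axes as they then stand; what a row does not reach is not made up. A row lasts 1/12 s, in which the tool goes at most 41.7 mm and 7.16 degrees, less where a joint would pass 70% of its speed; a pose out of reach is approached as far as the arm can. A call with a gripper value outside its range is refused whole. The fingers move at their own pace and stop on an object; "grip_force" is the grip in N (left out, the last holds). Time passes only in rows, so rows that do not move let the fingers close. It gives the time, the measured TCP pose, the force, the opening and the grip force at its end, in the units of the state.
- sense(): the state, without advancing time (a new reading comes with each control period).
- snapshot(name): name is "scene" or "top"; returns (picture, depth): 400x640x3 uint8, red, green, blue; 400x640 float32, m along the optical axis (not along the pixel's ray), 0 where there is no reading.
- get_calibration(name): a dict with "vfov" (degrees; the focal length in pixels is half the picture's height over the tangent of half this angle, whatever the lens; pixels are square), "cx", "cy" (the principal point, pixels), "k1" (the pictures are not rectified: a ray, as slopes to the right and down, at radius r is drawn at 1 + k1 r^2 times it, then the intrinsics apply), "xyz" and "attitude" of the camera in the world. Camera axes: x right, y down, z forward; pixel columns grow to the right and rows downward; lengths in m; the calibration is good to about 2 mm. A picture is of the moment at which its call begins. get_calibration takes no time and is no camera call.
- sign_off(): hands the job in; it is judged then, once.
The state is a dict: "t": time; "q": joint angles; "qd": joint speeds; "tau": joint torques, N m; "tcp_pos": TCP position; "tool_rot": TCP orientation; "force": force on the tool from outside, world axes, zero at the start; "ft_torque": the same for the moment, N m; "finger_gap": opening from 0.0 (shut) to 1.0 (fully open); "gripper_force": force on a finger pad.
Only numpy, scipy, OpenCV 4.12 (cv2) and the standard library are available. Lean on these libraries where they do the work, as an engineer would, in place of code of your own. Each camera call takes 0.05 s, during which the arm holds its last target. There are 200 camera calls.

## Working session

There is one attempt and no reset: what is moved stays moved. The work goes in short steps, Python scripts to look and compute and a tool call to move; the robot and the scene stay as the last step left them, time stands still between calls to the robot, and variables do not carry over. Pictures are saved under pics/ and viewed, at most 10 in all, crops included, and the job is handed in when it is done.

Besides the shell and the picture viewer there is one more tool, called after "Emit:" as name(argument=value, ...), one argument or row to a line, values as JSON. play_rows: Moves the arm, as the interface text tells. Its arguments: {"type":"object","properties":{"rows":{"type":"array","items":{"type":"array"}},"grip_force":{"type":"number"}},"required":["rows"]}

```bash
mkdir -p pics; cat > h.py <<'E'
from station import *
import numpy as np, cv2
from scipy.spatial.transform import Rotation as R
def cal(n):
    c=get_calibration(n); f=200/np.tan(np.radians(c['vfov'])/2)
    a=np.array(c['attitude'],float)
    M=R.from_quat(a).as_matrix() if a.size==4 else a.reshape(3,3)
    K=np.array([[f,0,c['cx']],[0,f,c['cy']],[0,0,1]]); return K,c['k1'],M,np.array(c['xyz'])
def ray(n,uv):
    K,k,M,o=cal(n); p=cv2.undistortPoints(np.array(uv,float).reshape(-1,1,2),K,np.array([k,0,0,0.])).reshape(-1,2)
    return o,np.c_[p,np.ones(len(p))]@M.T
def plane(n,uv,z):
    o,d=ray(n,uv); return o+d*((z-o[2])/d[:,2])[:,None]
def cloud(n,dep):
    v,u=np.mgrid[0:400,0:640]; o,d=ray(n,np.c_[u.ravel(),v.ravel()])
    P=o+d*dep.ravel()[:,None]; P[dep.ravel()==0]=np.nan; return P.reshape(400,640,3)
def proj(n,P):
    K,k,M,o=cal(n); Rm=M.T; return cv2.projectPoints(np.array(P,float).reshape(-1,1,3),cv2.Rodrigues(Rm)[0],-Rm@o,K,np.array([k,0,0,0.]))[0].reshape(-1,2)
E
python3 - <<'E'
from h import *
for n in('scene','top'):
    print(get_calibration(n)); p,d=snapshot(n); cv2.imwrite(f'pics/{n}0.png',p[:,:,::-1]); np.savez(f'{n}0.npz',p=p,d=d); print((d>0).mean())
print(sense())
E
```

```text
{'vfov': 42.67855676574435, 'cx': 329.25239116104177, 'cy': 198.62460290102152, 'k1': 0.04161733183475355, 'xyz': array([ 1.56064335, -0.46561406,  0.84912554]), 'attitude': array([ 0.75513308,  0.44438018, -0.24660633, -0.4141082 ])}
0.99159375
{'vfov': 54.08380059613659, 'cx': 320.5506627143342, 'cy': 206.92389146270935, 'k1': 0.029539643072522482, 'xyz': array([0.32407242, 0.10309205, 1.08876642]), 'attitude': array([-0.64793634,  0.75491687, -0.07724279,  0.06567017])}
0.9961171875
{'t': 0.1, 'q': array([ 1.10053002e+00,  5.28396265e-01,  1.43378193e+00,  1.66710518e-05,
        1.18137732e+00, -1.78496156e-01]), 'qd': array([-5.36321501e-05, -1.33783130e-03, -3.58322934e-03, -3.89796170e-05,
        7.10574572e-04,  1.08992615e-03]), 'tau': array([-6.04506363e-05, -4.43306208e+01, -1.78586304e+01, -2.25871936e-04,
        3.92610178e-03,  1.05604707e-05]), 'tcp_pos': array([0.1794574 , 0.59802948, 0.23841481]), 'tool_rot': array([ 1.45371229e-01,  9.89376694e-01, -9.27790316e-04, -3.20110189e-04]), 'force': array([0.11853837, 0.5283462 , 0.06606631]), 'ft_torque': array([ 0.04391336,  0.0504137 , -0.00027445]), 'gripper_force': 0.0, 'finger_gap': 1.000300109141437}
```

View pics/scene0.png

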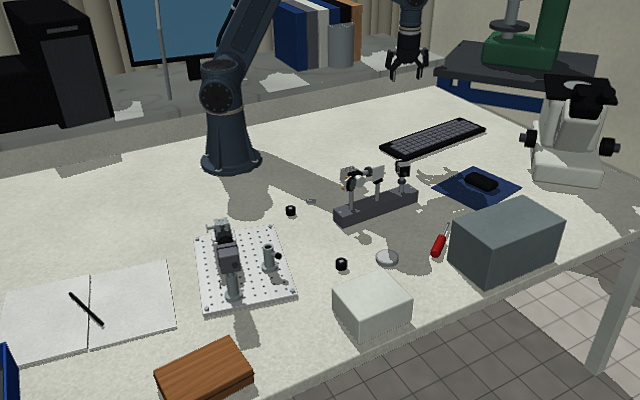

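View pics/top0.png

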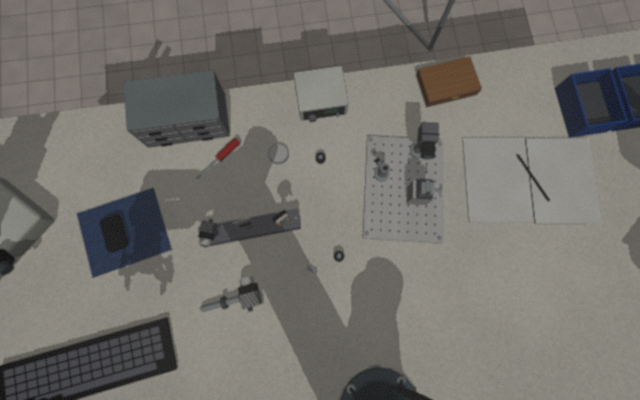

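The scene shows the rack at (375,205), with a black-headed lamp candidate at its right end (403,168). The breadboard has a holder at (268,257), a camera at (230,260) and the vice at (220,230). In the top view the lamp is at (207,230), the holder at (380,170), the camera at (428,140) and the vice at (422,190).

Things that could be taken for the lamp, by scene pixel: the rack's right item (403,168), the rack's left item (350,178) and the camera on the plate (228,255). I'll check these in close crops.

```bash
python3 - <<'E'
from h import *
s=np.load('scene0.npz');t=np.load('top0.npz')
def crop(im,x,y,w,h,k): return cv2.resize(im[y:y+h,x:x+w,::-1],None,fx=k,fy=k,interpolation=cv2.INTER_CUBIC)
a=crop(s['p'],325,145,100,85,4); b=crop(s['p'],190,210,100,85,4)
c=crop(t['p'],190,195,120,60,4)[:, :400]; c=crop(t['p'],195,200,110,55,400/110); d=crop(t['p'],360,115,90,60,400/90)
h=240
cv2.imwrite('pics/crop1.png',np.vstack([np.hstack([a,b]),np.hstack([c[:200],d[:200]])]))
Ps=cloud('scene',s['d']);Pt=cloud('top',t['d'])
def near(P,u,v,r=1): return np.round(np.nanmedian(P[v-r:v+r+1,u-r:u+r+1].reshape(-1,3),0),4)
for n,P,L in(('s',Ps,[(403,168),(350,178),(268,247),(228,255),(220,225),(300,250)]),('t',Pt,[(207,229),(245,222),(280,217),(380,157),(380,170),(428,135),(424,190),(410,175),(400,210),(270,225)])):
    for q in L: print(n,q,near(P,*q))
E
```

```text
s (403, 168) [0.5236 0.3473 0.1276]
s (350, 178) [0.5161 0.173  0.1409]
s (268, 247) [ 0.6064 -0.1148  0.0705]
s (228, 255) [ 0.6879 -0.2382  0.1515]
s (220, 225) [ 0.5432 -0.2099  0.1324]
s (300, 250) [ 5.726e-01 -1.430e-02  5.000e-04]
t (207, 229) [0.5063 0.3557 0.1359]
t (245, 222) [0.5134 0.266  0.1096]
t (280, 217) [0.5081 0.1753 0.1363]
t (380, 157) [ 0.6625 -0.1233  0.0122]
t (380, 170) [ 0.6083 -0.1045  0.0696]
t (428, 135) [ 0.6572 -0.2238  0.1512]
t (424, 190) [ 0.5219 -0.1906  0.1325]
t (410, 175) [ 0.5966 -0.198   0.0107]
t (400, 210) [ 0.5007 -0.1499  0.0108]
t (270, 225) [0.5092 0.2123 0.0379]
```

View pics/crop1.png

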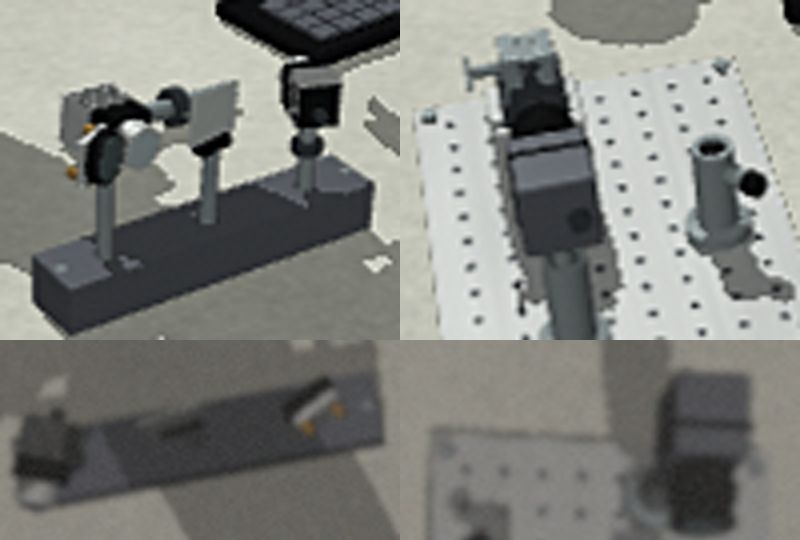

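The right item (403,168) is the lamp. It has a small black finned head on a post with a collar and a lens barrel, and its top is at 0.135 m, against 0.133 expected. The left item is the mirror, the middle one the diffuser, and the plate-mounted one the larger camera. Next I'll measure precisely.

```bash
python3 - <<'E'
from h import *
s=np.load('scene0.npz');t=np.load('top0.npz')
C={'scene':cloud('scene',s['d']),'top':cloud('top',t['d'])}
I={'scene':s['p'],'top':t['p']}
def sel(P,lo,hi): return np.all((P>lo)&(P<hi),-1)
for n,P in C.items():
    m=sel(P,[.42,.1,.035],[.62,.42,.043]); q=P[m][:,:2]; r=cv2.minAreaRect((q*1000).astype(np.float32)); print(n,'rack',m.sum(),r, np.median(P[m][:,2]))
    m=sel(P,[.45,.3,.128],[.56,.41,.145]); q=P[m]; r=cv2.minAreaRect((q[:,:2]*1000).astype(np.float32)); print(n,'lamp top',m.sum(),r,np.median(q[:,2]),q.mean(0))
    m=sel(P,[.45,.3,.085],[.56,.41,.145]); r=cv2.minAreaRect((P[m][:,:2]*1000).astype(np.float32)); print(n,'lamp all',m.sum(),r)
    m=sel(P,[.57,-.15,.060],[.65,-.08,.078]); q=P[m]; print(n,'holder',m.sum(),np.percentile(q[:,2],[5,50,95])); 
    m=sel(P,[.57,-.15,.066],[.65,-.08,.078]); print(cv2.minEnclosingCircle((P[m][:,:2]*1000).astype(np.float32)),P[m].mean(0))
    v,u=np.where(m); print('px',u.min(),u.max(),v.min(),v.max())
    m=sel(P,[.45,-.27,.1],[.6,-.15,.2]); print(n,'vice'); 
    for a,b in((.1,.11),(.11,.12),(.12,.127),(.127,.14),(.14,.16)):
        k=m&(P[...,2]>a)&(P[...,2]<b); 
        if k.any(): print(a,b,k.sum(),P[k].min(0).round(3),P[k].max(0).round(3))
def crop(im,x,y,w,h,W): return cv2.convertScaleAbs(cv2.resize(im[y:y+h,x:x+w,::-1],(W,W*h//w),interpolation=cv2.INTER_CUBIC),alpha=1.6)
a=crop(I['top'],405,165,45,45,400);b=crop(I['scene'],200,215,45,45,400);c=crop(I['top'],360,145,40,40,400);d=crop(I['top'],192,210,40,40,400)
cv2.imwrite('pics/crop2.png',np.vstack([np.hstack([a,b]),np.hstack([c,d])])[:, :]) if 0 else cv2.imwrite('pics/crop2.png',cv2.resize(np.vstack([np.hstack([a,b]),np.hstack([c,d])]),(600,600)))
E
```

```text
scene rack 866 ((513.0979614257812, 268.93829345703125), (62.12351989746094, 277.2174377441406), 2.4836270809173584) 0.0397948879629213
scene lamp top 101 ((502.154541015625, 361.7142333984375), (36.03245162963867, 60.27646255493164), 63.43648147583008) 0.1342577587216146 [0.51014903 0.35638383 0.13383146]
scene lamp all 238 ((502.6636047363281, 360.9127502441406), (36.86069869995117, 65.93315887451172), 65.71617126464844)
scene holder 147 [0.06159278 0.06978445 0.07744828]
((621.7057495117188, -111.59815979003906), 26.11304473876953) [ 0.61943216 -0.11464107  0.07207328]
px 263 281 243 256
scene vice
0.1 0.11 76 [ 0.512 -0.228  0.101] [ 0.562 -0.178  0.11 ]
0.11 0.12 113 [ 0.504 -0.24   0.11 ] [ 0.562 -0.182  0.12 ]
0.12 0.127 45 [ 0.509 -0.244  0.12 ] [ 0.548 -0.189  0.127]
0.127 0.14 118 [ 0.511 -0.221  0.127] [ 0.554 -0.183  0.137]
top rack 1261 ((513.4710083007812, 268.88623046875), (55.572509765625, 271.7162780761719), 2.2404251098632812) 0.039575434627995065
top lamp top 263 ((499.9383239746094, 362.1705017089844), (33.38181686401367, 59.383827209472656), 69.62188720703125) 0.13294815492923906 [0.50442444 0.35935864 0.13309006]
top lamp all 390 ((503.19061279296875, 360.8796691894531), (33.473323822021484, 68.32848358154297), 69.97891235351562)
top holder 104 [0.0618561  0.07024399 0.07789253]
((623.1783447265625, -112.02842712402344), 24.63998031616211) [ 0.61943797 -0.11186661  0.07275204]
px 375 389 157 172
top vice
0.1 0.11 87 [ 0.505 -0.225  0.1  ] [ 0.561 -0.177  0.11 ]
0.11 0.12 85 [ 0.505 -0.24   0.11 ] [ 0.56  -0.179  0.12 ]
0.12 0.127 38 [ 0.503 -0.237  0.12 ] [ 0.544 -0.182  0.127]
0.127 0.14 156 [ 0.511 -0.218  0.127] [ 0.548 -0.183  0.136]
```

View pics/crop2.png

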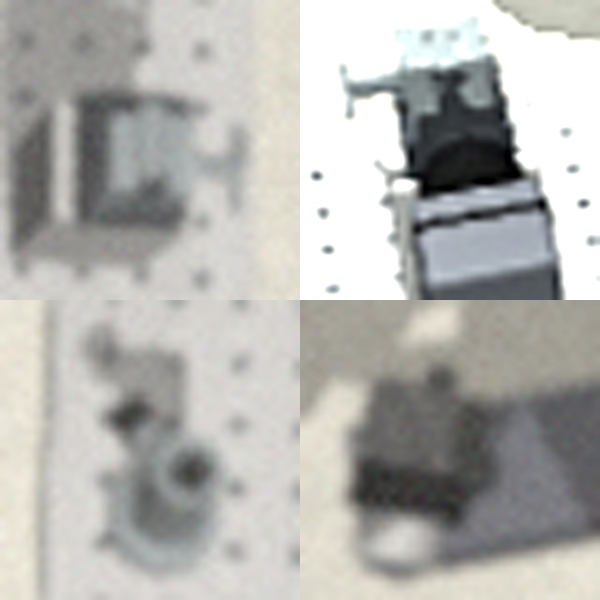

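The crops show the vice jaws at about top px (427,187), the holder bore at about top (385,167) and scene (268,247), and the lamp's barrel pointing toward the robot at a yaw of about 158°. The lamp bore from the rack fit is at (0.510, 0.359), which agrees with the head top. The first move goes above the lamp.

Emit:
play_rows(
  rows=[
    [[0, 0, 0], [-35, -12.2, 0], 0.3],
    [[0, 0, 0], [-35, -12.2, 0], 0.3],
    [[0, 0, 0], [-35, -12.2, 0], 0.3],
    [[0, 0, 0], [-35, -12.2, 0], 0.3],
    [[0, 0, 0], [-35, -12.2, 0], 0.3],
    [[0, 0, 0], [-35, -12.2, 0], 0.3],
    [[0, 0, 0], [-35, -12.2, 0], 0.3],
    [[0, 0, 0], [-35, -12.2, 0], 0.3],
    [[0, 0, 0], [-35, -12.2, 0], 0.3],
    [[0, 0, 0], [-35, -12.2, 0], 0.3],
    [[0, 0, 0], [-35, -12.2, 0], 0.3],
    [[0, 0, 5], [0, 0, 0], 0.3],
  ],
  grip_force=30,
)

```text
t: 1.1
tcp_pos: [0.5161, 0.3549, 0.2389]
tool_rot: [0.192, 0.981, -0.0, 0.002]
force: [-0.2, 1.2, -0.1]
finger_gap: 0.7
gripper_force: 0.0
```

```bash
python3 - <<'E'
from h import *
S=sense(); M=R.from_quat(S['tool_rot']).as_matrix(); print(S['tcp_pos'],np.degrees(np.arctan2(M[1,0],M[0,0])),M[:,2],S['finger_gap'])
print('to lamp, tool mm',M.T@(np.array([.5096,.3588,.107])-S['tcp_pos'])*1000)
s=np.load('scene0.npz');t=np.load('top0.npz')
C={'scene':cloud('scene',s['d']),'top':cloud('top',t['d'])}
# lamp yaw: top-face points only
P=C['top']; m=(np.abs(P[...,2]-.133)<.0035)&(P[...,0]>.45)&(P[...,0]<.56)&(P[...,1]>.32)&(P[...,1]<.40)
q=P[m][:,:2]-np.array([.5096,.3588]); 
for y in(150,155,160,165,170):
    a=np.radians(y); e=np.array([np.cos(a),np.sin(a)]); f=np.array([-e[1],e[0]]); k=np.abs(q@e)<.020
    print(y,np.percentile(q[k]@f,[1,99]).round(4),np.percentile(q@e,[1,99]).round(4))
# bore dark centroid
uvs={}
for n,(x,y,w) in(('top',(385,167,4)),('scene',(268,247,4))):
    im={'top':t,'scene':s}[n]['p']; g=cv2.cvtColor(im,cv2.COLOR_RGB2GRAY).astype(float)[y-w:y+w+1,x-w:x+w+1]
    wt=np.clip(np.percentile(g,35)-g,0,None); yy,xx=np.mgrid[-w:w+1,-w:w+1]; print(n); print(g.astype(int))
    uvs[n]=(x+(wt*xx).sum()/wt.sum(),y+(wt*yy).sum()/wt.sum()); print(uvs[n])
    for z in(.066,.07,.075): print(z,plane(n,[uvs[n]],z)[0].round(4))
(o1,d1),(o2,d2)=[ray(n,[uvs[n]]) for n in('top','scene')]
d1,d2=d1[0],d2[0]; l=np.linalg.lstsq(np.c_[d1,-d2],o2-o1,rcond=None)[0]; print('tri',o1+d1*l[0],o2+d2*l[1])
E
```

```text
[0.51614218 0.35494798 0.23893269] 157.87106510763525 [ 0.00432889 -0.00154249 -0.99998944] 0.6998482391500195
to lamp, tool mm [  8.11692712   1.0772679  131.89703822]
150 [-0.0161  0.0187] [-0.0197  0.0276]
155 [-0.0159  0.0172] [-0.0192  0.0268]
160 [-0.0157  0.0168] [-0.0185  0.0268]
165 [-0.0156  0.0169] [-0.0184  0.0273]
170 [-0.0165  0.0178] [-0.019   0.0277]
top
[[ 88  92  95 106 111 117 123 125 133]
 [ 92  95 101  97  99 100 111 120 131]
 [ 96  99  89  77  79  78  92 105 122]
 [ 93  91  74  66  56  59  78  95 117]
 [ 93  81  66  51  44  54  62  86 110]
 [ 93  82  61  51  42  51  66  91 105]
 [ 91  87  75  62  55  61  82  95 107]
 [ 84  93  88  85  75  80  90 104 112]
 [ 76  87  94  92  89  91  91 105 120]]
(np.float64(384.87598425196853), np.float64(167.5295275590551))
0.066 [ 0.6137 -0.1193  0.066 ]
0.07 [ 0.6126 -0.1184  0.07  ]
0.075 [ 0.6112 -0.1173  0.075 ]
scene
[[211 205 188 186 177 183 191 202 209]
 [184 156 135 136 129 134 157 162 183]
 [150 108  73  60  68  59  97 141 163]
 [116  34  18  17  13   4  15  87 163]
 [132   0   5  13   5   0  31 120 150]
 [158  88  35  64  51 102 168 149  87]
 [ 98 120 146 149 138 125 124  79  46]
 [ 73  91  99  99  94  88  80  65  48]
 [ 71  85  86  86  85  81  77  71  69]]
(np.float64(267.82156133828994), np.float64(246.95446096654274))
0.066 [ 0.5993 -0.1132  0.066 ]
0.07 [ 0.6042 -0.115   0.07  ]
0.075 [ 0.6103 -0.1172  0.075 ]
tri [ 0.61103372 -0.11722927  0.07549062] [ 0.6109436  -0.11743326  0.07550945]
```

Emit:
play_rows(
  rows=[
    [[0, 0, 0], [8, 1, 0], 0.3],
    [[0, 0, -4], [0, 0, 20], 0.3],
    [[0, 0, 0], [0, 0, 30], 0.3],
    [[0, 0, 0], [0, 0, 30], 0.3],
    [[0, 0, 0], [0, 0, 25], 0.3],
    [[0, 0, 0], [0, 0, 15], 0.3],
    [[0, 0, 0], [0, 0, 8], 0.3],
    [[0, 0, 0], [0, 0, 0], 0.3],
    [[0, 0, 0], [0, 0, 0], 0.3],
  ],
)

```text
t: 1.85
tcp_pos: [0.502, 0.364, 0.1115]
tool_rot: [0.153, 0.988, -0.0, -0.0]
force: [-1.5, 0.7, 0.5]
finger_gap: 0.696
gripper_force: 0.0
```

```bash
python3 - <<'E'
from h import *
S=sense(); M=R.from_quat(S['tool_rot']).as_matrix(); print(S['tcp_pos'],S['force'],np.degrees(np.arctan2(M[1,0],M[0,0])),M[:,2],S['finger_gap'])
print('to lamp',M.T@(np.array([.5096,.3588,.107])-S['tcp_pos'])*1000)
p,d=snapshot('scene'); cv2.imwrite('pics/g1.png',cv2.resize(p[110:230,320:480,::-1],None,fx=4,fy=4,interpolation=2))
E
```

```text
[0.50204378 0.3639527  0.11148638] [-1.50616184  0.72623186  0.48671482] 162.39472180683055 [-4.10281564e-04  4.03941036e-05 -9.99999915e-01] 0.6963571126761063
to lamp [-8.7625923  -2.62553732  4.48306672]
```

View pics/g1.png

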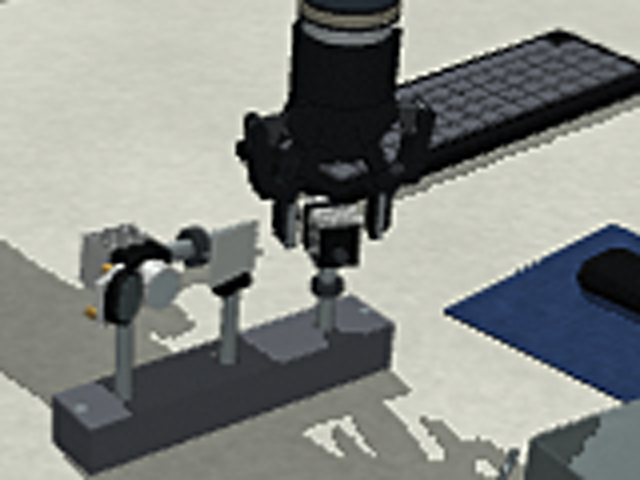

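The fingers straddle the head at crop (330,235), offset along tool x because the last reading lagged the move. I'll correct that, then close.

Emit:
play_rows(
  rows=[
    [[0, 0, 0], [-9, -2.5, 4], 0.3],
    [[0, 0, 0], [0, 0, 0], 0.3],
    [[0, 0, 0], [0, 0, 0], 0.45],
    [[0, 0, 0], [0, 0, 0], 0.55],
    [[0, 0, 0], [0, 0, 0], 0.6],
    [[0, 0, 0], [0, 0, 0], 0.65],
    [[0, 0, 0], [0, 0, 0], 0.7],
    [[0, 0, 0], [0, 0, 0], 0.8],
    [[0, 0, 0], [0, 0, 0], 0.8],
    [[0, 0, 0], [0, 0, 0], 0.8],
    [[0, 0, 0], [0, 0, 0], 0.8],
  ],
  grip_force=50,
)

```text
t: 2.82
tcp_pos: [0.511, 0.3583, 0.1078]
tool_rot: [0.154, 0.988, 0.0, 0.001]
force: [0.5, 1.1, 4.3]
finger_gap: 0.372
gripper_force: 49.8
```

```bash
python3 - <<'E'
from h import *
S=sense(); M=R.from_quat(S['tool_rot']).as_matrix(); print(S['tcp_pos'],S['force'],S['ft_torque'],np.degrees(np.arctan2(M[1,0],M[0,0])),M[:,2],S['finger_gap'],S['gripper_force'])
E
```

```text
[0.51102747 0.35833551 0.10780254] [0.53499615 1.14775672 4.32646813] [ 0.11964802  0.02213451 -0.00650904] 162.28814862212334 [ 1.12334934e-03  5.88836097e-04 -9.99999196e-01] 0.37189367485731806 49.7847443819046
```

Gripped: the gap is 31.6 mm, matching the 32 mm head. Now I'll lift it straight out.

Emit:
play_rows(
  rows=[
    [[0, 0, 0], [0, 0, -4], 0.8],
    [[0, 0, 0], [0, 0, -6], 0.8],
    [[0, 0, 0], [0, 0, -8], 0.8],
    [[0, 0, 0], [0, 0, -8], 0.8],
    [[0, 0, 0], [0, 0, -12], 0.8],
    [[0, 0, 0], [0, 0, -20], 0.8],
    [[0, 0, 0], [0, 0, -25], 0.8],
    [[0, 0, 0], [0, 0, -25], 0.8],
    [[0, 0, 0], [0, 0, -25], 0.8],
    [[0, 0, 0], [0, 0, -25], 0.8],
    [[0, 0, 0], [0, 0, 0], 0.8],
    [[0, 0, 0], [0, 0, 0], 0.8],
  ],
  grip_force=60,
)

```text
t: 3.82
tcp_pos: [0.5107, 0.358, 0.2673]
tool_rot: [0.154, 0.988, 0.001, 0.001]
force: [-0.1, 0.1, -2.3]
finger_gap: 0.364
gripper_force: 59.9
```

```bash
python3 - <<'E'
from h import *
S=sense(); M=R.from_quat(S['tool_rot']).as_matrix(); print(S['tcp_pos'],S['q'],S['force'],S['ft_torque'],np.degrees(np.arctan2(M[1,0],M[0,0])),M[:,2],S['finger_gap'],S['gripper_force'])
p,d=snapshot('scene'); np.savez('l1.npz',p=p,d=d)
e=proj('scene',[S['tcp_pos'],S['tcp_pos']-[0,0,.093]]); print(e)
c=e.mean(0).astype(int); x,y=c[0]-45,c[1]-45; print(x,y); cv2.imwrite('pics/l1.png',cv2.resize(p[y:y+90,x:x+90,::-1],None,fx=6,fy=6,interpolation=2))
E
```

```text
[0.51066498 0.35804066 0.26732129] [ 4.32655913e-01  4.95769041e-01  1.40657295e+00 -2.35570140e-04
  1.23652819e+00 -8.28952244e-01] [-0.11661679  0.09195347 -2.29544122] [-0.06315553 -0.00707667  0.00589361] 162.28913001137045 [ 2.56491665e-03  9.39462024e-04 -9.99996269e-01] 0.3637899894109422 59.943392872810364
[[407.06954713 121.2683535 ]
 [404.53317032 151.25688246]]
360 91
```

View pics/l1.png

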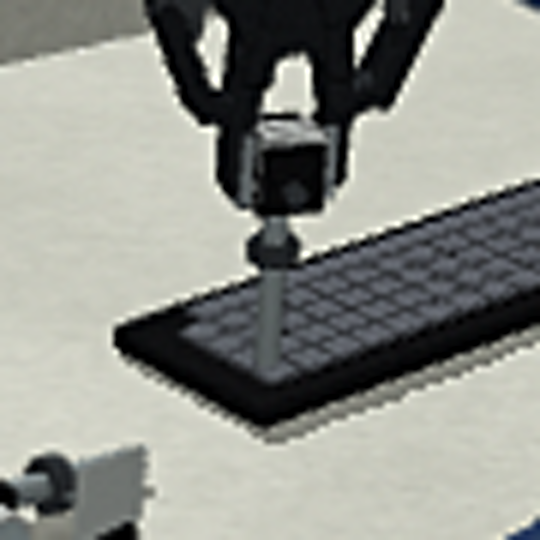

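The lamp hangs upright, with its foot at crop (270,372) and the collar's underside at about crop y 262, roughly 54 mm above the foot. Next I'll carry it over to the holder.

Emit:
play_rows(
  rows=[
    [[0, 0, 0], [-9, -15.8, 0], 0.8],
    [[0, 0, 0], [-18, -31.7, 0], 0.8],
    [[0, 0, 0], [-20, -35.2, 0], 0.8],
    [[0, 0, 0], [-20, -35.2, 0], 0.8],
    [[0, 0, 0], [-20, -35.2, 0], 0.8],
    [[0, 0, 0], [-20, -35.2, 0], 0.8],
    [[0, 0, 0], [-20, -35.2, 0], 0.8],
    [[0, 0, 0], [-20, -35.2, 0], 0.8],
    [[0, 0, 0], [-20, -35.2, 0], 0.8],
    [[0, 0, 0], [-20, -35.2, 0], 0.8],
    [[0, 0, 0], [-20, -35.2, 0], 0.8],
    [[0, 0, 0], [-20, -35.2, 0], 0.8],
  ],
)

```text
t: 4.87
tcp_pos: [0.6035, -0.093, 0.2628]
tool_rot: [0.154, 0.988, 0.001, -0.003]
force: [0.7, 1.0, -3.1]
finger_gap: 0.368
gripper_force: 59.9
```

Emit:
play_rows(
  rows=[
    [[0, 0, 0], [-13, -22, 0], 0.8],
    [[0, 0, -5], [0, 0, 0], 0.8],
    [[0, 0, -7], [0, 0, 0], 0.8],
    [[0, 0, -7], [0, 0, 0], 0.8],
    [[0, 0, -7], [0, 0, 0], 0.8],
    [[0, 0, -7], [0, 0, 0], 0.8],
    [[0, 0, -7], [0, 0, 0], 0.8],
    [[0, 0, -7], [0, 0, 0], 0.8],
    [[0, 0, -7], [0, 0, 0], 0.8],
    [[0, 0, -7], [0, 0, 0], 0.8],
    [[0, 0, -6], [0, 0, 0], 0.8],
    [[0, 0, 0], [0, 0, 0], 0.8],
  ],
)

```text
t: 5.87
tcp_pos: [0.6092, -0.1159, 0.2627]
tool_rot: [-0.418, 0.909, 0.002, -0.002]
force: [-0.3, -0.2, -3.5]
finger_gap: 0.363
gripper_force: 60.2
```

```bash
python3 - <<'E'
from h import *
S=sense(); M=R.from_quat(S['tool_rot']).as_matrix(); print(S['tcp_pos'],S['q'],S['force'],np.degrees(np.arctan2(M[1,0],M[0,0])),M[:,2])
print('to hold',M.T@(np.array([.611,-.1173,S['tcp_pos'][2]])-S['tcp_pos'])*1000)
V=np.array([.545,-.2,.128]); out=[]
p,d=snapshot('scene');q,e=snapshot('top'); np.savez('h1.npz',p=p,q=q,d=d,e=e)
x,y=205,165; x2,y2=360,115
a=cv2.resize(p[y:y+110,x:x+80,::-1],None,fx=5,fy=5,interpolation=2);b=cv2.resize(q[y2:y2+110,x2:x2+80,::-1],None,fx=5,fy=5,interpolation=2)
cv2.imwrite('pics/h1.png',np.hstack([a,cv2.convertScaleAbs(b,alpha=1.5)]))
print(proj('scene',[V,S['tcp_pos']-[0,0,.093]]),proj('top',[V,S['tcp_pos']-[0,0,.093]]))
E
```

```text
[ 0.60922256 -0.11588662  0.26270294] [-3.67907417e-01  4.98879748e-01  1.41476078e+00 -6.05525520e-05
  1.23396693e+00 -2.80045162e+00] [-0.33693696 -0.21568634 -3.49503103] -130.6239927850754 [-0.00563282  0.00210997 -0.99998191]
to hold [-0.08452372 -2.26927951 -0.0129942 ]
[[224.16809113 225.48142805]
 [265.42201874 214.69438919]] [[425.23859567 181.23541491]
 [390.69234979 156.78585655]]
```

View pics/h1.png

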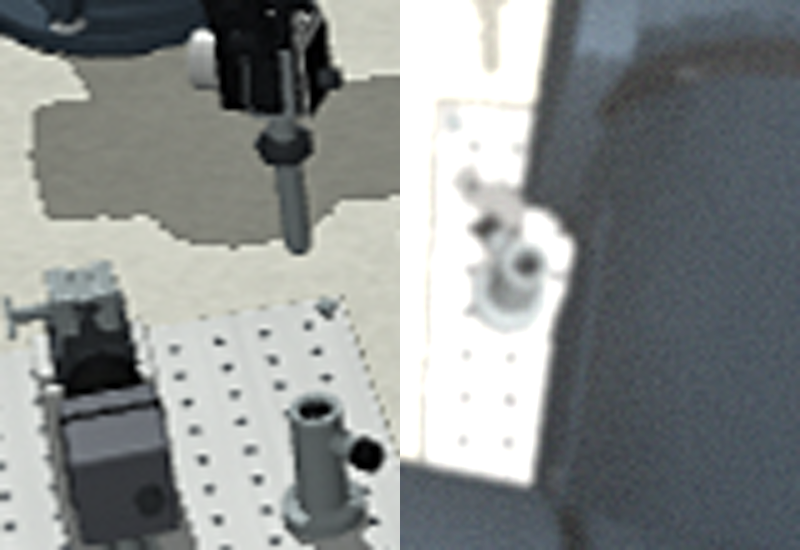

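The left half shows the lamp above and behind the holder, with the foot at crop (298,245), which is scene (264.6,214). That is within 1 px of the prediction, so the held pose is known. J6 is near its limit, so I'll pin down the direction to the specimen before turning further.

```bash
python3 - <<'E'
from h import *
t=np.load('top0.npz');s=np.load('scene0.npz')
P=cloud('top',t['d']); print('top rows v, z mm at u=412..446'); 
for v in range(174,206): print(v,' '.join('%4d'%(z*1000) for z in P[v,414:444,2]), P[v,426,:2].round(3))
P=cloud('scene',s['d']); print('scene')
for v in range(216,246): print(v,' '.join('%4d'%(z*1000) for z in P[v,208:236,2]), P[v,222,:2].round(3))
a=cv2.resize(s['p'][214:248,204:244,::-1],(600,510),interpolation=2); cv2.imwrite('pics/v.png',a)
E
```

```text
top rows v, z mm at u=412..446
174   11   11    9   15   12   11   12    9    8   12   10   14   15   12   10    7   12   12   10   13   11   11   10    9   15   10   10   13   12    0 [ 0.591 -0.242]
175   12   14   10   10   12   10   10   12   11   11   10   10   11    9   10    7   13    9    9   14   13   10   12    9   10   13   12    9   12   -2 [ 0.589 -0.243]
176   10   14   14   13   13   13   11   14   12   12   13   10   10   13   11    8    9   11   11    8    9   10   11   12    7   11   12   12   11    0 [ 0.587 -0.242]
177   11   11   10   12   11   10    8   11   12   12   10   12   11   11   11   10   11    8   11   10   13   16   13   14   12   15   11   15   11   -4 [ 0.584 -0.242]
178   15   12   11    8  110  106  105  111  107  110   11   10   10   14    8   10   13   14   11   10   11    8   12   10    9   13   15    7   11   -1 [ 0.581 -0.241]
179   92   94   90  106  109  109  111  109  108  112  107  104  111  113  108  131  112  109  108   10   14   13   12   13   10   13   11   11    9   -1 [ 0.554 -0.208]
180   89   92   97  108  109  109  113  107  109 
[... 2809 characters left out ...]
   13   10    0 [ 0.51  -0.199]
197   94   86   99  101  102  104  102  105  105  106  104  107  104  106  111  107  111  109  110   91   10   13   10   10    9   12   13   10    8   -2 [ 0.509 -0.201]
198   81   80   81   84   82   81   96   91   95   94   97   98   96  100   96   98  101  100   92   92   14    9   15   11    9   13   10    9   12   -1 [ 0.508 -0.203]
199   73   69   70   73   72   74   72   74   74   74   75   77   79   79   77   78   83   81   83    8   10   10    9   10   14   11   10   13   11   -2 [ 0.508 -0.207]Traceback (most recent call last):
  File "<stdin>", line 4, in <module>
  File "<stdin>", line 4, in <genexpr>
ValueError: cannot convert float NaN to integer
```

The depth map shows the bar top (z≈132) at columns u 425–429, protruding past the jaws (v<182) and ending at v≈179.5. So the specimen is at about (0.548, -0.204), 107 mm from the holder, at a bearing of about -126°. That is past what J6 allows with this grasp. I'll insert partway past the plunger, regrip with a half turn to aim, and then push home.

Emit:
play_rows(
  rows=[
    [[0, 0, 0], [0, 0, 0], 0.8],
    [[0, 0, 0], [0, 0, 0], 0.8],
  ],
)

```text
t: 6.13
tcp_pos: [0.6105, -0.1164, 0.2646]
tool_rot: [-0.416, 0.909, 0.001, -0.001]
force: [-0.2, 0.2, -3.1]
finger_gap: 0.363
gripper_force: 60.2
```

```bash
cat >> h.py <<'E'
def rep(target=None):
    S=sense(); M=R.from_quat(S['tool_rot']).as_matrix(); p=S['tcp_pos']
    a=M.T@np.array([0,0,-1.]); print('t',S['t'],'tcp',p.round(4),'J6 %.3f'%S['q'][5],'F',S['force'].round(1),'T',S['ft_torque'].round(2),'yaw %.2f'%np.degrees(np.arctan2(M[1,0],M[0,0])),'fixtilt deg',np.degrees([-a[1],a[0]]).round(2),'gap %.3f'%S['finger_gap'])
    if target is not None: print('to target tool mm',(M.T@(np.array(target)-p)*1000).round(1))
    return S,M
E
python3 - <<'E'
from h import *
rep([.611,-.1173,.174]); e=plane('top',[(427,179.4)],.132)[0]; print(e,np.degrees(np.arctan2(e[1]+.1173,e[0]-.611)))
# scene cross-check: project expected bar end into scene
print(proj('scene',[[e[0],e[1],.127]]))
E
```

```text
t 6.1333 tcp [ 0.6105 -0.1164  0.2646] J6 -2.797 F [-0.2  0.2 -3.1] T [-0.02 -0.03  0.03] yaw -130.80 fixtilt deg [ 0.08 -0.03] gap 0.363
to target tool mm [ 0.4 -1.1 90.6]
[ 0.54810492 -0.20409262  0.132     ] -125.9293147297321
[[223.01557333 226.94656618]]
```

Settled; the tilt is negligible. Descend to just above the rim.

Emit:
play_rows(
  rows=[
    [[0, 0, 0], [0.4, -1.1, 15], 0.8],
    [[0, 0, 0], [0, 0, 20], 0.8],
    [[0, 0, 0], [0, 0, 20], 0.8],
    [[0, 0, 0], [0, 0, 15], 0.8],
    [[0, 0, 0], [0, 0, 10], 0.8],
    [[0, 0, 0], [0, 0, 5], 0.8],
    [[0, 0, 0], [0, 0, 0], 0.8],
    [[0, 0, 0], [0, 0, 0], 0.8],
    [[0, 0, 0], [0, 0, 0], 0.8],
  ],
)

```text
t: 6.88
tcp_pos: [0.6124, -0.1178, 0.1815]
tool_rot: [-0.417, 0.909, -0.001, 0.001]
force: [-0.1, -0.2, -2.1]
finger_gap: 0.367
gripper_force: 60.2
```

```bash
python3 - <<'E'
from h import *
rep([.611,-.1173,.174])
p,d=snapshot('scene'); x,y=225,195
cv2.imwrite('pics/i1.png',cv2.resize(p[y:y+80,x:x+80,::-1],None,fx=7,fy=7,interpolation=2))
print(proj('scene',[[.611,-.1173,.0755],[.611,-.1173,.087],[.611,-.1173,.16]]))
E
```

```text
t 6.8833 tcp [ 0.6124 -0.1178  0.1815] J6 -2.800 F [-0.1 -0.2 -2.1] T [ 0.01 -0.02 -0.02] yaw -130.73 fixtilt deg [-0.13  0.05] gap 0.367
to target tool mm [0.5 1.4 7.5]
[[267.88108398 246.95348768]
 [267.5617628  243.21585008]
 [265.45289721 218.61685231]]
```

View pics/i1.png

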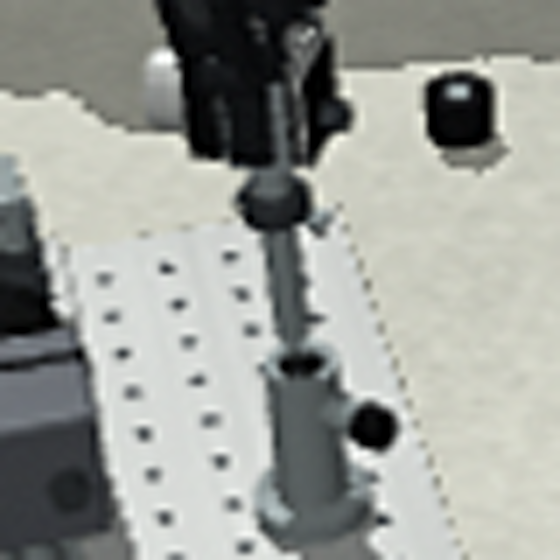

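The foot hovers just behind and above the bore mouth, with the foot at crop (292,348) and the bore at (300,364). The post may be leaning slightly in the hand, so I'll measure its centreline.

```bash
python3 - <<'E'
from h import *
p,d=snapshot('scene'); g=cv2.cvtColor(p,cv2.COLOR_RGB2GRAY).astype(float)
S=sense(); t=S['tcp_pos']
def vert(u0v0): pass
L=proj('scene',[t+[0,0,-z] for z in np.linspace(0.03,.095,14)])
for v in range(226,246):
    r=g[v,255:280]; up=np.interp(v,L[:,1],L[:,0]); print(v,r.astype(int), 'pred %.2f'%up)
K,k,M,o=cal('scene'); print(M[:,0],M[:,1]); print(proj('scene',[t-[0,0,.093]]))
E
```

```text
226 [206 196 177 200 181   2  24  30  35  33  32  23  35  83 123 137 104 154
 220 204 204 201 200 200 200] pred 266.09
227 [215 207 205 211 206 133  43  19  26  28  27  41 143 208  77  80 127 214
 196 156 200 197 197 200 203] pred 266.17
228 [208 207 208 211 214 216 202 119  69  95  89  65 132 239 194  89 139 217
 205 195 198 196 199 203 205] pred 266.26
229 [209 209 210 211 212 216 204 120  83  96  91  66 130 237 224 210 209 210
 212 219 197 201 201 200 203] pred 266.34
230 [210 213 217 219 214 213 206 150  78  92  91  70 105 203 222 216 212 209
 208 196 166 205 203 207 208] pred 266.43
231 [215 187  88 110 192 215 218 192  70  91  92  75  80 165 223 214 212 208
 207 204 194 204 205 207 205] pred 266.52
232 [214 199 157 177 214 214 217 196  65  90  92  77  80 164 225 215 212 209
 207 215 210 158 205 206 201] pred 266.60
233 [214 211 208 212 213 214 218 198  89  88  92  80  89 172 227 215 213 211
 208 209 198 166 206 201 201] pred 266.69
234 [215 212 212 213 213 214 218 206 123  84  92  84  63 108 203 218 214 212
 209 209 206 200 200 198 201] pred 266.77
235 [214 213 212 217 220 219 
[... 685 characters left out ...]
241 [210 214 217 214 195 143 159 201 210 122  82  90  79  86 137 177 213 215
 212 212 209 206 210 196 160] pred 267.37
242 [209 212 215 215 190 103 111 196 207 120  77  88  78  86 168 222 217 212
 212 212 210 207 209 197 165] pred 267.46
243 [211 211 216 216 210 203 208 217 224 196 101  89  87 124 192 205 210 216
 213 213 211 209 208 215 216] pred 267.54
244 [211 211 216 216 211 210 215 219 217 193 149  96  99 134 147 165 170 191
 217 212 211 210 206 211 199] pred 267.60
245 [211 211 214 217 212 208 214 211 189 160 118  76  59  76  64 103 148 170
 200 214 211 210 208 208 206] pred 267.60
[ 0.48342314  0.87537576 -0.00439824] [ 0.46688895 -0.2620813  -0.84458753]
[[267.54777623 243.0571656 ]]
```

The measured post slope is 0.13 against 0.086 for a true vertical, so the lamp leans about 2° in the grip (foot toward -tool x), from play in the rack bore. I'll straighten it and recheck.

Emit:
play_rows(
  rows=[
    [[0, 2, 0], [-5, 1.4, 0], 0.8],
    [[0, 0, 0], [0, 0, 0], 0.8],
    [[0, 0, 0], [0, 0, 0], 0.8],
  ],
)

```text
t: 7.23
tcp_pos: [0.6143, -0.1125, 0.181]
tool_rot: [-0.417, 0.909, -0.008, -0.015]
force: [-0.7, 0.3, -1.5]
finger_gap: 0.367
gripper_force: 60.0
```

```bash
cat >> h.py <<'E'
def post(v0,v1):
    p,d=snapshot('scene'); g=cv2.cvtColor(p,cv2.COLOR_RGB2GRAY).astype(float); a=[]
    for v in range(v0,v1):
        r=g[v,258:276]; c=(r<145).astype(int); i=int(np.argmin(np.where(np.arange(18)<14,r,999))); 
        w=np.clip(150-r,0,70); w[:max(0,i-5)]=0; w[i+6:]=0; a.append((v,258+(w*np.arange(18)).sum()/w.sum()))
    a=np.array(a); f=np.polyfit(a[:,0],a[:,1],1); res=a[:,1]-np.polyval(f,a[:,0]); k=abs(res)<.5; f=np.polyfit(a[k,0],a[k,1],1)
    print('slope %.3f'%f[0],'u@243 %.2f u@247 %.2f'%(np.polyval(f,243),np.polyval(f,246.95)),'res',res.round(1)); return f
E
python3 - <<'E'
from h import *
rep([.611,-.1173,.174]); post(229,240)
L=proj('scene',[[.611,-.1173,z] for z in(.0755,.087,.12)]); print(L)
E
```

```text
t 7.2333 tcp [ 0.6143 -0.1125  0.181 ] J6 -2.759 F [-0.7  0.3 -1.5] T [ 0.06  0.01 -0.01] yaw -130.66 fixtilt deg [-0.07 -1.94] gap 0.367
to target tool mm [ 5.6 -0.6  7.2]
slope 0.093 u@243 267.64 u@247 268.00 res [ 0.  -0.1 -0.   0.1 -0.   0.1  0.   0.   0.  -0.1  0. ]
[[267.88108398 246.95348768]
 [267.5617628  243.21585008]
 [266.62635314 232.28650317]]
```

The slope is now 0.093 against 0.086, and the axis at the rim row is u=268.0 against the bore's 267.85, so it is aligned. Now I'll ease into the mouth.

Emit:
play_rows(
  rows=[
    [[0, 0, 0], [-0.1, 0, 4], 0.8],
    [[0, 0, 0], [-0.1, 0, 4], 0.8],
    [[0, 0, 0], [-0.1, 0, 3], 0.8],
    [[0, 0, 0], [-0.1, 0, 3], 0.8],
    [[0, 0, 0], [0, 0, 0], 0.8],
    [[0, 0, 0], [0, 0, 0], 0.8],
  ],
)

```text
t: 7.78
tcp_pos: [0.6138, -0.1131, 0.1661]
tool_rot: [-0.417, 0.909, -0.007, -0.016]
force: [0.2, -0.3, -2.2]
finger_gap: 0.365
gripper_force: 60.1
```

Emit:
play_rows(
  rows=[
    [[0, 0, 0], [-0.1, 0, 2], 0.8],
    [[0, 0, 0], [-0.1, 0, 2], 0.8],
    [[0, 0, 0], [0, 0, 0], 0.8],
  ],
)

```text
t: 8.03
tcp_pos: [0.6144, -0.1132, 0.1622]
tool_rot: [-0.417, 0.909, -0.008, -0.015]
force: [0.7, -0.3, -3.7]
finger_gap: 0.366
gripper_force: 60.2
```

Emit:
play_rows(
  rows=[
    [[0, 0, 0], [-0.1, 0, 2], 0.8],
    [[0, 0, 0], [-0.1, 0, 2], 0.8],
    [[0, 0, 0], [0, 0, 0], 0.8],
  ],
)

```text
t: 8.28
tcp_pos: [0.6145, -0.1131, 0.1582]
tool_rot: [-0.417, 0.909, -0.008, -0.015]
force: [3.1, -2.2, -3.9]
finger_gap: 0.365
gripper_force: 60.1
```

```bash
python3 - <<'E'
from h import *
rep([.611,-.1173,.145]); post(229,240)
E
```

```text
t 8.2833 tcp [ 0.6145 -0.1131  0.1582] J6 -2.756 F [ 3.1 -2.2 -3.9] T [-0.29 -0.77  0.04] yaw -130.72 fixtilt deg [-0.1  -1.97] gap 0.365
to target tool mm [ 5.  -0.1 13.3]
slope 0.185 u@243 267.98 u@247 268.71 res [ 0.5  0.7  0.8  0.9 -2.5 -1.8 -0.5  0.1  0.4  0.6  0.8]
```

The foot is 11 mm in, with a side load of about 3.8 N along -tool y. I'll relieve that before meeting the plunger.

Emit:
play_rows(
  rows=[
    [[0, 0, 0], [0, -0.6, 0], 0.8],
    [[0, 0, 0], [0, 0, 0], 0.8],
  ],
)

```text
t: 8.5
tcp_pos: [0.6145, -0.1133, 0.1582]
tool_rot: [-0.417, 0.909, -0.007, -0.016]
force: [3.3, -2.5, -3.7]
finger_gap: 0.368
gripper_force: 59.8
```

Emit:
play_rows(
  rows=[
    [[0, 0, 0], [-0.1, -0.3, 2], 0.8],
    [[0, 0, 0], [0, 0, 0], 0.8],
  ],
)

```text
t: 8.67
tcp_pos: [0.6146, -0.1133, 0.1562]
tool_rot: [-0.417, 0.909, -0.007, -0.016]
force: [2.9, -1.3, -2.9]
finger_gap: 0.365
gripper_force: 60.2
```

```bash
python3 - <<'E'
from h import *
S,M=rep([.611,-.1173,.145]); print('F tool',M.T@S['force'],'T tool',M.T@S['ft_torque'])
E
```

```text
t 8.6667 tcp [ 0.6146 -0.1133  0.1562] J6 -2.757 F [ 2.9 -1.3 -2.9] T [-0.26 -0.7   0.04] yaw -130.72 fixtilt deg [-0.01 -1.99] gap 0.365
to target tool mm [ 4.9  0.1 11.4]
F tool [-1.00511328 -3.03389394  2.8826209 ] T tool [ 0.70110695 -0.26276926 -0.0205511 ]
```

Emit:
play_rows(
  rows=[
    [[0, 0, 0], [-0.4, -1, 0], 0.8],
    [[0, 0, 0], [0, 0, 0], 0.8],
    [[0, 0, 0], [0, 0, 0], 0.8],
  ],
)

```text
t: 8.92
tcp_pos: [0.6148, -0.1134, 0.1561]
tool_rot: [-0.417, 0.909, -0.007, -0.016]
force: [1.6, -0.1, -2.3]
finger_gap: 0.367
gripper_force: 60.1
```

Emit:
play_rows(
  rows=[
    [[0, 0, 0], [-0.1, 0, 2], 0.8],
    [[0, 0, 0], [0, 0, 0], 0.8],
  ],
)

```text
t: 9.08
tcp_pos: [0.6148, -0.1134, 0.1538]
tool_rot: [-0.417, 0.909, -0.007, -0.016]
force: [-0.2, -0.0, -1.8]
finger_gap: 0.365
gripper_force: 60.1
```

```bash
python3 - <<'E'
from h import *
S,M=rep([.611,-.1173,.145]); print('F tool',M.T@S['force'],'T tool',M.T@S['ft_torque'])
E
```

```text
t 9.0833 tcp [ 0.6148 -0.1134  0.1538] J6 -2.757 F [-0.2 -0.  -1.8] T [-0.03 -0.18  0.  ] yaw -130.71 fixtilt deg [ 0.09 -2.04] gap 0.365
to target tool mm [5.1 0.4 9. ]
F tool [0.12149963 0.14586334 1.83913329] T tool [ 0.15306611 -0.09859949  0.00404124]
```

The side load is gone and the foot is at the plunger. Pushing through in small steps.

Emit:
play_rows(
  rows=[
    [[0, 0, 0], [-0.1, 0, 1.5], 0.8],
    [[0, 0, 0], [0, 0, 1.5], 0.8],
    [[0, 0, 0], [0, 0, 0], 0.8],
  ],
)

```text
t: 9.33
tcp_pos: [0.6149, -0.1136, 0.151]
tool_rot: [-0.417, 0.909, -0.007, -0.017]
force: [0.2, -0.8, -2.1]
finger_gap: 0.368
gripper_force: 60.3
```

Emit:
play_rows(
  rows=[
    [[0, 0, 0], [-0.1, 0, 1.5], 0.8],
    [[0, 0, 0], [0, 0, 1.5], 0.8],
    [[0, 0, 0], [0, 0, 0], 0.8],
  ],
)

```text
t: 9.58
tcp_pos: [0.6149, -0.1136, 0.1481]
tool_rot: [-0.417, 0.909, -0.007, -0.016]
force: [-1.2, -0.8, -0.8]
finger_gap: 0.367
gripper_force: 60.5
```

Emit:
play_rows(
  rows=[
    [[0, 0, 0], [-0.1, 0, 1.5], 0.8],
    [[0, 0, 0], [0, 0, 1.5], 0.8],
    [[0, 0, 0], [0, 0, 0], 0.8],
  ],
)

```text
t: 9.83
tcp_pos: [0.615, -0.1136, 0.1449]
tool_rot: [-0.417, 0.909, -0.007, -0.016]
force: [-2.4, -1.1, -1.1]
finger_gap: 0.367
gripper_force: 60.5
```

```bash
python3 - <<'E'
from h import *
S,M=rep([.611,-.1173,.145]); print('F tool',M.T@S['force'],'T tool',M.T@S['ft_torque'])
E
```

```text
t 9.8333 tcp [ 0.615  -0.1136  0.1449] J6 -2.756 F [-2.4 -1.1 -1.1] T [-0.23  0.46 -0.02] yaw -130.72 fixtilt deg [ 0.06 -2.04] gap 0.367
to target tool mm [5.4 0.6 0. ]
F tool [2.3308059  1.0901238  1.15507236] T tool [-0.20229226  0.47302531  0.01363887]
```

Emit:
play_rows(
  rows=[
    [[0, 0, 0], [-0.1, 0, 1.5], 0.8],
    [[0, 0, 0], [0, 0, 1.5], 0.8],
    [[0, 0, 0], [0, 0, 0], 0.8],
  ],
)

```text
t: 10.08
tcp_pos: [0.615, -0.1136, 0.1417]
tool_rot: [-0.417, 0.909, -0.007, -0.016]
force: [-3.4, -0.2, -1.1]
finger_gap: 0.366
gripper_force: 60.4
```

```bash
python3 - <<'E'
from h import *
S,M=rep([.611,-.1173,.145]); print('F tool',M.T@S['force'],'T tool',M.T@S['ft_torque'])
p,d=snapshot('scene'); x,y=225,195
cv2.imwrite('pics/i2.png',cv2.resize(p[y:y+80,x:x+80,::-1],None,fx=7,fy=7,interpolation=2))
E
```

```text
t 10.0833 tcp [ 0.615  -0.1136  0.1417] J6 -2.756 F [-3.4 -0.2 -1.1] T [-0.21  0.56 -0.02] yaw -130.71 fixtilt deg [ 0.06 -2.03] gap 0.366
to target tool mm [ 5.5  0.6 -3.1]
F tool [2.29338453 2.41342526 1.16701893] T tool [-0.28511969  0.5272677   0.01332679]
```

View pics/i2.png

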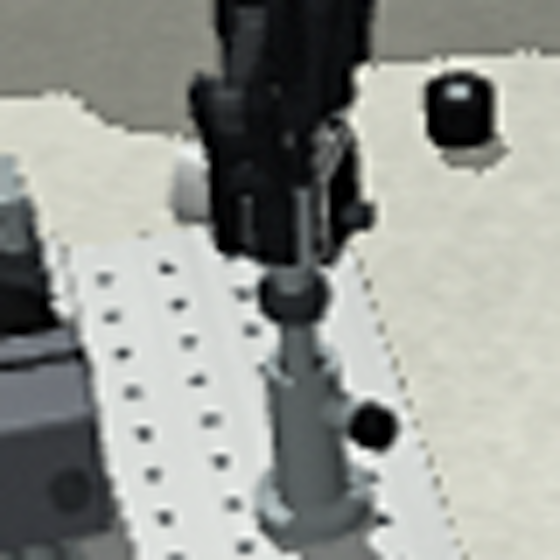

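The post is in the bore, with the collar at crop (293,300), about 17–20 mm above the rim at (300,360). The foot is well past plunger depth. Next I'll release, rise, half-turn and regrip aimed at the specimen.

Emit:
play_rows(
  rows=[
    [[0, 0, 0], [0, 0, 0], 0.6],
    [[0, 0, 0], [0, 0, 0], 0.5],
    [[0, 0, 0], [0, 0, 0], 0.35],
    [[0, 0, 0], [0, 0, 0], 0.3],
    [[0, 0, 0], [0, 0, 0], 0.3],
  ],
)

```text
t: 10.55
tcp_pos: [0.6161, -0.1137, 0.1425]
tool_rot: [-0.417, 0.909, -0.008, -0.015]
force: [0.0, 0.3, 0.5]
finger_gap: 0.701
gripper_force: 0.0
```

Emit:
play_rows(
  rows=[
    [[0, 0, 0], [0, 0, -15], 0.3],
    [[0, 0, 0], [0, 0, -25], 0.3],
    [[0, -2, 0], [0, 0, -25], 0.3],
    [[0, 0, 7], [0, 0, -10], 0.3],
    [[0, 0, 7], [0, 0, 0], 0.3],
    [[0, 0, 7], [0, 0, 0], 0.3],
    [[0, 0, 7], [0, 0, 0], 0.3],
    [[0, 0, 7], [0, 0, 0], 0.3],
    [[0, 0, 7], [0, 0, 0], 0.3],
    [[0, 0, 7], [0, 0, 0], 0.3],
    [[0, 0, 7], [0, 0, 0], 0.3],
    [[0, 0, 7], [0, 0, 0], 0.3],
  ],
)

```text
t: 11.55
tcp_pos: [0.6172, -0.112, 0.2174]
tool_rot: [0.122, 0.992, 0.0, 0.0]
force: [0.4, 0.9, 0.2]
finger_gap: 0.703
gripper_force: 0.0
```

Emit:
play_rows(
  rows=[
    [[0, 0, 7], [0, 0, 0], 0.3],
    [[0, 0, 7], [0, 0, 0], 0.3],
    [[0, 0, 7], [0, 0, 0], 0.3],
    [[0, 0, 7], [0, 0, 0], 0.3],
    [[0, 0, 7], [0, 0, 0], 0.3],
    [[0, 0, 7], [0, 0, 0], 0.3],
    [[0, 0, 7], [0, 0, 0], 0.3],
    [[0, 0, 7], [0, 0, 0], 0.3],
    [[0, 0, 7], [0, 0, 0], 0.3],
    [[0, 0, 7], [0, 0, 0], 0.3],
    [[0, 0, 7], [0, 0, 0], 0.3],
    [[0, 0, 7], [0, 0, 0], 0.3],
  ],
)

```text
t: 12.55
tcp_pos: [0.6172, -0.1119, 0.2174]
tool_rot: [0.755, 0.656, 0.0, 0.0]
force: [1.1, 0.2, -0.0]
finger_gap: 0.703
gripper_force: 0.0
```

Emit:
play_rows(
  rows=[
    [[0, 0, 7], [0, 0, 0], 0.3],
    [[0, 0, 7], [0, 0, 0], 0.3],
    [[0, 0, 7], [0, 0, 0], 0.3],
    [[0, 0, 7], [0, 0, 0], 0.3],
    [[0, 0, 0], [0, 0, 0], 0.3],
    [[0, 0, 0], [0, 0, 0], 0.3],
    [[0, 0, 0], [0, 0, 0], 0.3],
  ],
)

```text
t: 13.13
tcp_pos: [0.6171, -0.1119, 0.2173]
tool_rot: [0.889, 0.457, 0.0, 0.0]
force: [0.1, -0.2, -0.7]
finger_gap: 0.698
gripper_force: 0.0
```

```bash
python3 - <<'E'
from h import *
S,M=rep([.611,-.1173,.142])
p,d=snapshot('top'); P=cloud('top',d); m=(P[...,2]>.15)&(P[...,2]<.185)&(abs(P[...,0]-.611)<.06)&(abs(P[...,1]+.117)<.06); print(m.sum(),P[m].mean(0) if m.any() else '')
p,d=snapshot('scene'); P=cloud('scene',d); m=(P[...,2]>.157)&(P[...,2]<.172)&(abs(P[...,0]-.611)<.06)&(abs(P[...,1]+.117)<.06); q=P[m]; print(m.sum(),q.mean(0),np.percentile(q[:,2],[5,50,95]),cv2.minAreaRect((q[:,:2]*1000).astype(np.float32)))
E
```

```text
t 13.1333 tcp [ 0.6171 -0.1119  0.2173] J6 0.263 F [ 0.1 -0.2 -0.7] T [ 0.01 -0.05  0.04] yaw 54.43 fixtilt deg [ 0.02 -0.01] gap 0.698
to target tool mm [-7.9 -1.8 75.3]
0 
246 [ 0.6140367  -0.12299715  0.16562042] [0.15822353 0.16630495 0.17068078] ((608.4190063476562, -124.40545654296875), (58.36030578613281, 34.736793518066406), 51.95865249633789)
```

The lamp stands put, with its head top at z=0.166. The tool yaw of 54.4° aims the lamp at -125.6°, against -125.9° wanted. Descend and regrip.

Emit:
play_rows(
  rows=[
    [[0, 0, 0], [-7.9, -1.8, 0], 0.3],
    [[0, 0, 0.3], [0, 0, 20], 0.3],
    [[0, 0, 0], [0, 0, 25], 0.3],
    [[0, 0, 0], [0, 0, 20], 0.3],
    [[0, 0, 0], [0, 0, 10], 0.3],
    [[0, 0, 0], [0, 0, 0], 0.3],
    [[0, 0, 0], [0, 0, 0], 0.3],
    [[0, 0, 0], [0, 0, 0], 0.3],
  ],
)

```text
t: 13.9
tcp_pos: [0.6118, -0.1178, 0.1434]
tool_rot: [0.891, 0.454, 0.001, 0.001]
force: [0.6, 1.0, -0.2]
finger_gap: 0.699
gripper_force: 0.0
```

```bash
python3 - <<'E'
from h import *
rep([.611,-.1173,.142])
E
```

```text
t 13.9 tcp [ 0.6118 -0.1178  0.1434] J6 0.259 F [ 0.6  1.  -0.2] T [ 0.04 -0.01  0.  ] yaw 53.99 fixtilt deg [ 0.14 -0.03] gap 0.699
to target tool mm [-0.  -0.9  1.4]
```

Emit:
play_rows(
  rows=[
    [[0, 0, 0], [0, -0.6, 1], 0.4],
    [[0, 0, 0], [0, 0, 0], 0.5],
    [[0, 0, 0], [0, 0, 0], 0.58],
    [[0, 0, 0], [0, 0, 0], 0.62],
    [[0, 0, 0], [0, 0, 0], 0.65],
    [[0, 0, 0], [0, 0, 0], 0.7],
    [[0, 0, 0], [0, 0, 0], 0.8],
    [[0, 0, 0], [0, 0, 0], 0.8],
    [[0, 0, 0], [0, 0, 0], 0.8],
  ],
  grip_force=60,
)

```text
t: 14.65
tcp_pos: [0.6107, -0.1171, 0.1416]
tool_rot: [0.891, 0.454, 0.0, 0.0]
force: [-0.0, 0.1, 3.1]
finger_gap: 0.371
gripper_force: 58.1
```

```bash
python3 - <<'E'
from h import *
S,M=rep([.611,-.1173,.142]); print('F tool',M.T@S['force'],'T tool',M.T@S['ft_torque'])
E
```

```text
t 14.65 tcp [ 0.6107 -0.1171  0.1416] J6 0.260 F [-0.   0.1  3.1] T [-0.11  0.07  0.01] yaw 53.98 fixtilt deg [ 0.05 -0.01] gap 0.371
to target tool mm [ 0.   0.4 -0.4]
F tool [ 0.05522311 -0.08975439 -3.06690902] T tool [-0.0071937  -0.13059617 -0.01280173]
```

Regripped cleanly with almost no side load. Pushing down, watching the force.

Emit:
play_rows(
  rows=[
    [[0, 0, 0], [0, 0, 1.5], 0.8],
    [[0, 0, 0], [0, 0, 1.5], 0.8],
    [[0, 0, 0], [0, 0, 1.5], 0.8],
  ],
)

```text
t: 14.9
tcp_pos: [0.6106, -0.1171, 0.1369]
tool_rot: [0.891, 0.454, 0.0, 0.0]
force: [-0.1, -0.4, 4.6]
finger_gap: 0.372
gripper_force: 58.4
```

Emit:
play_rows(
  rows=[
    [[0, 0, 0], [0, 0, 1.5], 0.8],
    [[0, 0, 0], [0, 0, 1.5], 0.8],
    [[0, 0, 0], [0, 0, 1.5], 0.8],
  ],
)

```text
t: 15.15
tcp_pos: [0.6107, -0.1172, 0.1322]
tool_rot: [0.891, 0.454, 0.0, 0.0]
force: [-0.3, -1.3, 5.2]
finger_gap: 0.373
gripper_force: 58.4
```

```bash
python3 - <<'E'
from h import *
S,M=rep([.611,-.1173,.142]); print('F tool',M.T@S['force'],'T tool',M.T@S['ft_torque'])
p,d=snapshot('scene'); np.savez('s3.npz',p=p)
g=cv2.cvtColor(p,cv2.COLOR_RGB2GRAY)
for v in range(230,256): print(v,g[v,258:278])
E
```

```text
t 15.15 tcp [ 0.6107 -0.1172  0.1322] J6 0.260 F [-0.3 -1.3  5.2] T [-0.15 -0.    0.01] yaw 53.98 fixtilt deg [ 0.04 -0.  ] gap 0.373
to target tool mm [ 0.1  0.3 -9.8]
F tool [-1.207372    0.56796613 -5.24787205] T tool [-0.09366795 -0.12077888 -0.01480612]
230 [ 43  75   9  17  18  17  18  26  75  97  48  68 120  47 109   0   0  29
  47   4]
231 [ 40  72  10  17  17  18  19  16  58 101  61  52  84  55 126   0   0 115
 226 214]
232 [ 25  52  27  11  16  17  16  15  57 101  68  61  83  68 125   0  80 180
 178 215]
233 [ 11  42  26  12  13  18  14   7  49 102  66  59  86  50  90   0 119 216
 175 210]
234 [ 91  80  28   1   5   7  10   3  45 100  61  33  53  46  79  23 139 222
 204 202]
235 [230 210 103  45  31  40  36  23  62 107  94  74 103  54  61  95 222 221
 200 130]
236 [168 124 160 197 190 145  80  94  97  96  87  82 130 205 204 201 220 213
 199 164]
237 [187 103 153 235 222 136  70  96  98  94  80  64  61  88 173 224 213 210
 211 208]
238 [212 210 219 216 136  40  53  97  99  95  82  72  62  52 164 229 213 209
 211 194]
239 [214 218 221 184  62  16  46  92 104 102  86  49  32  
[... 720 characters left out ...]
212]
248 [216 217 214 201 148 134 153  59  91  96  91  86  85  79  69 143 227 216
 212 213]
249 [215 218 216 216 191  94  95  85  89  90  90  88  86  75  52 130 232 218
 214 213]
250 [214 218 218 218 196  89  78  93  94  94  90  87  85  76  54 109 214 224
 217 215]
251 [213 218 219 219 201 119  78  91  92  95  91  89  83  76  73  72 114 193
 231 229]
252 [213 216 219 221 204 121  76  92  94  94  91  87  84  89 102  90 110 172
 167 109]
253 [213 215 218 220 202 118  74  90  94  92  92  89  90 103 110 106 104  98
  55  23]
254 [213 214 218 221 212 150  71  90  95  93  92  88  90 101 105 110 102  50
   4  12]
255 [214 213 217 222 212 157  68  88  95  95  93  89  85  82  93 104  93  27
   2  13]
```

The collar's lower front edge is at v≈244 and the rim's front edge at v≈249, which leaves about 13–15 mm. The drag is a steady 5 N, so I'll continue and then slow down.

Emit:
play_rows(
  rows=[
    [[0, 0, 0], [0, 0, 1.5], 0.8],
    [[0, 0, 0], [0, 0, 1.5], 0.8],
    [[0, 0, 0], [0, 0, 1.5], 0.8],
  ],
)

```text
t: 15.45
tcp_pos: [0.6106, -0.1172, 0.1277]
tool_rot: [0.891, 0.454, 0.0, 0.0]
force: [1.2, -1.6, 5.1]
finger_gap: 0.369
gripper_force: 58.3
```

Emit:
play_rows(
  rows=[
    [[0, 0, 0], [0, 0, 1], 0.8],
    [[0, 0, 0], [0, 0, 1], 0.8],
    [[0, 0, 0], [0, 0, 1], 0.8],
  ],
)

```text
t: 15.7
tcp_pos: [0.6106, -0.1171, 0.1248]
tool_rot: [0.891, 0.454, 0.0, 0.0]
force: [0.5, -1.2, 4.5]
finger_gap: 0.37
gripper_force: 58.4
```

Emit:
play_rows(
  rows=[
    [[0, 0, 0], [0, 0, 0.6], 0.8],
    [[0, 0, 0], [0, 0, 0.6], 0.8],
  ],
)

```text
t: 15.87
tcp_pos: [0.6106, -0.1171, 0.1235]
tool_rot: [0.891, 0.454, 0.0, 0.0]
force: [-0.1, -1.4, 5.6]
finger_gap: 0.375
gripper_force: 58.4
```

```bash
python3 - <<'E'
from h import *
S,M=rep([.611,-.1173,.142]); print('F tool',M.T@S['force'])
p,d=snapshot('scene'); g=cv2.cvtColor(p,cv2.COLOR_RGB2GRAY)
for v in range(242,252): print(v,g[v,260:275])
E
```

```text
t 15.8667 tcp [ 0.6106 -0.1171  0.1235] J6 0.260 F [-0.1 -1.4  5.6] T [-0.22 -0.17 -0.01] yaw 53.98 fixtilt deg [ 0.03 -0.  ] gap 0.375
to target tool mm [  0.1   0.4 -18.5]
F tool [-1.18635873  0.78004699 -5.60456776]
242 [117 102  78  16  39  79 106 104  91  53  28  16 119 233 217]
243 [212 191  59  23  32  38  45  45  41  36  33  11 117 232 218]
244 [218 213 139  13  36  42  41  40  38  34  26   6 118 234 218]
245 [213 225 196   3  29  36  38  39  36  33  26  37 132 215 220]
246 [213 226 218 106  46  29  30  32  31  30  22  44  99 167 224]
247 [215 189  86  85  72  46  60  61  56  45  41  62  87 148 226]
248 [215 204 150  95  79  68  94  96  92  86  90  84  71 145 229]
249 [217 217 196  93  83  90  93  92  90  89  86  74  53 131 233]
250 [218 219 197  91  81  93  94  94  91  89  85  74  53 111 214]
251 [219 219 201 119  77  92  94  94  91  89  83  78  75  71 116]
```

The collar edge is at v≈247.2, so about 4–5 mm remains. Using fine steps now.

Emit:
play_rows(
  rows=[
    [[0, 0, 0], [0, 0, 0.5], 0.8],
    [[0, 0, 0], [0, 0, 0.5], 0.8],
    [[0, 0, 0], [0, 0, 0.5], 0.8],
  ],
)

```text
t: 16.17
tcp_pos: [0.6106, -0.1171, 0.1222]
tool_rot: [0.891, 0.454, 0.0, 0.0]
force: [0.2, -1.5, 4.3]
finger_gap: 0.373
gripper_force: 58.3
```

Emit:
play_rows(
  rows=[
    [[0, 0, 0], [0, 0, 0.5], 0.8],
    [[0, 0, 0], [0, 0, 0.5], 0.8],
  ],
)

```text
t: 16.33
tcp_pos: [0.6106, -0.1171, 0.1211]
tool_rot: [0.891, 0.454, 0.0, 0.0]
force: [0.9, -1.2, 4.5]
finger_gap: 0.376
gripper_force: 58.3
```

Emit:
play_rows(
  rows=[
    [[0, 0, 0], [0, 0, 0.4], 0.8],
    [[0, 0, 0], [0, 0, 0.4], 0.8],
  ],
)

```text
t: 16.5
tcp_pos: [0.6106, -0.1171, 0.1203]
tool_rot: [0.891, 0.454, 0.0, 0.0]
force: [0.1, -1.2, 4.3]
finger_gap: 0.369
gripper_force: 58.4
```

Emit:
play_rows(
  rows=[
    [[0, 0, 0], [0, 0, 0.4], 0.8],
    [[0, 0, 0], [0, 0, 0.4], 0.8],
  ],
)

```text
t: 16.67
tcp_pos: [0.6106, -0.1171, 0.1195]
tool_rot: [0.891, 0.454, 0.0, 0.0]
force: [0.9, -1.8, 4.5]
finger_gap: 0.371
gripper_force: 58.4
```

Emit:
play_rows(
  rows=[
    [[0, 0, 0], [0, 0, 0.4], 0.8],
    [[0, 0, 0], [0, 0, 0.4], 0.8],
  ],
)

```text
t: 16.83
tcp_pos: [0.6106, -0.1171, 0.1187]
tool_rot: [0.891, 0.454, 0.0, 0.0]
force: [0.6, -0.6, 4.6]
finger_gap: 0.374
gripper_force: 58.4
```

```bash
python3 - <<'E'
from h import *
S,M=rep(); print('F tool',M.T@S['force'])
p,d=snapshot('scene'); g=cv2.cvtColor(p,cv2.COLOR_RGB2GRAY)
for v in range(244,254): print(v,g[v,260:275])
E
```

```text
t 16.8333 tcp [ 0.6106 -0.1171  0.1187] J6 0.260 F [ 0.6 -0.6  4.6] T [-0.35 -0.29  0.03] yaw 53.98 fixtilt deg [ 0.03 -0.  ] gap 0.374
F tool [-0.16996013  0.8438022  -4.60022905]
244 [218 197  57  16  29  44  61  72  63  38  32  17 122 236 219]
245 [214 224 192  15  34  34  36  39  38  37  35  17  77 188 220]
246 [214 228 211   8  32  40  41  43  39  34  28  12  87 201 223]
247 [215 192  78  29  28  35  36  36  35  30  24  30  76 158 224]
248 [216 204 153  91  58  37  30  28  26  33  66  83  70 146 228]
249 [216 217 198  95  85  90  83  73  89  87  86  76  55 130 233]
250 [218 219 197  92  81  95  97  95  94  89  86  74  54 110 214]
251 [220 219 202 120  78  93  95  95  92  89  83  77  74  72 116]
252 [220 221 202 122  76  91  96  93  92  89  84  90 102  91 109]
253 [220 221 202 118  75  91  95  94  93  89  90 101 110 107 105]
```

Emit:
play_rows(
  rows=[
    [[0, 0, 0], [0, 0, 0.4], 0.8],
    [[0, 0, 0], [0, 0, 0.4], 0.8],
  ],
)

```text
t: 17.05
tcp_pos: [0.6106, -0.1171, 0.1181]
tool_rot: [0.891, 0.454, 0.0, 0.0]
force: [-0.3, -2.0, 8.6]
finger_gap: 0.374
gripper_force: 58.7
```

Emit:
play_rows(
  rows=[
    [[0, 0, 0], [0, 0, 0.4], 0.8],
    [[0, 0, 0], [0, 0, 0.3], 0.8],
  ],
)

```text
t: 17.22
tcp_pos: [0.6106, -0.1171, 0.1181]
tool_rot: [0.891, 0.454, 0.0, 0.0]
force: [-1.2, -1.0, 11.1]
finger_gap: 0.373
gripper_force: 59.1
```

The TCP has stopped at 0.1181 and the force is rising (4.5→11 N), so the collar has landed. One tiny confirming nudge.

Emit:
play_rows(
  rows=[
    [[0, 0, 0], [0, 0, 0.5], 0.8],
    [[0, 0, 0], [0, 0, 0], 0.8],
  ],
)

```text
t: 17.38
tcp_pos: [0.6106, -0.1171, 0.1181]
tool_rot: [0.891, 0.454, 0.0, 0.0]
force: [-0.6, -2.7, 12.1]
finger_gap: 0.373
gripper_force: 59.3
```

Firm stop at 12 N. I'll ease off the load, open, and rise clear.

Emit:
play_rows(
  rows=[
    [[0, 0, 0], [0, 0, -0.8], 0.8],
    [[0, 0, 0], [0, 0, 0], 0.6],
    [[0, 0, 0], [0, 0, 0], 0.5],
    [[0, 0, 0], [0, 0, 0], 0.35],
    [[0, 0, 0], [0, 0, 0], 0.3],
    [[0, 0, 0], [0, 0, 0], 0.3],
    [[0, 0, 0], [0, 0, -10], 0.3],
    [[0, 0, 0], [0, 0, -25], 0.3],
    [[0, 0, 0], [0, 0, -35], 0.3],
    [[0, 0, 0], [0, 0, -35], 0.3],
    [[0, 0, 0], [0, 0, -35], 0.3],
  ],
)

```text
t: 18.3
tcp_pos: [0.6099, -0.1168, 0.2593]
tool_rot: [0.891, 0.454, -0.0, -0.0]
force: [0.4, -0.1, -0.3]
finger_gap: 0.699
gripper_force: 0.0
```

Emit:
play_rows(
  rows=[
    [[0, 0, 0], [-30, 25, 0], 0.3],
    [[0, 0, 0], [-30, 25, 0], 0.3],
    [[0, 0, 0], [-30, 25, 0], 0.3],
    [[0, 0, 0], [-30, 25, 0], 0.3],
    [[0, 0, 0], [-30, 25, 0], 0.3],
    [[0, 0, 0], [0, 0, 0], 0.3],
    [[0, 0, 0], [0, 0, 0], 0.3],
  ],
)

```text
t: 18.88
tcp_pos: [0.6228, -0.3143, 0.2575]
tool_rot: [0.892, 0.452, 0.0, -0.0]
force: [-1.2, -0.1, -0.3]
finger_gap: 0.699
gripper_force: 0.0
```

```bash
python3 - <<'E'
from h import *
rep()
p,d=snapshot('scene'); q,e=snapshot('top')
a=cv2.resize(p[190:270,200:290,::-1],(540,480),interpolation=2); b=cv2.convertScaleAbs(cv2.resize(q[125:205,360:400+10,::-1],(300,480),interpolation=2),alpha=1.5)
cv2.imwrite('pics/end.png',np.hstack([a,b])[:, :800])
for n,D in(('scene',d),('top',e)):
    P=cloud(n,D); m=(P[...,2]>.133)&(P[...,2]<.15)&(abs(P[...,0]-.611)<.05)&(abs(P[...,1]+.117)<.05); r=P[m]
    if len(r): print(n,m.sum(),np.median(r[:,2]),cv2.minAreaRect((r[:,:2]*1000).astype(np.float32)))
E
```

```text
t 18.8833 tcp [ 0.6228 -0.3143  0.2575] J6 0.005 F [-1.2 -0.1 -0.3] T [ 0.05  0.02 -0.01] yaw 53.77 fixtilt deg [ 0.   -0.01] gap 0.699
scene 247 0.1421186256548812 ((606.531494140625, -123.79057312011719), (59.23429489135742, 37.63121795654297), 52.226078033447266)
top 137 0.144288860190256 ((617.3150024414062, -109.35462951660156), (24.79364013671875, 34.69340133666992), 54.45497131347656)
```

View pics/end.png

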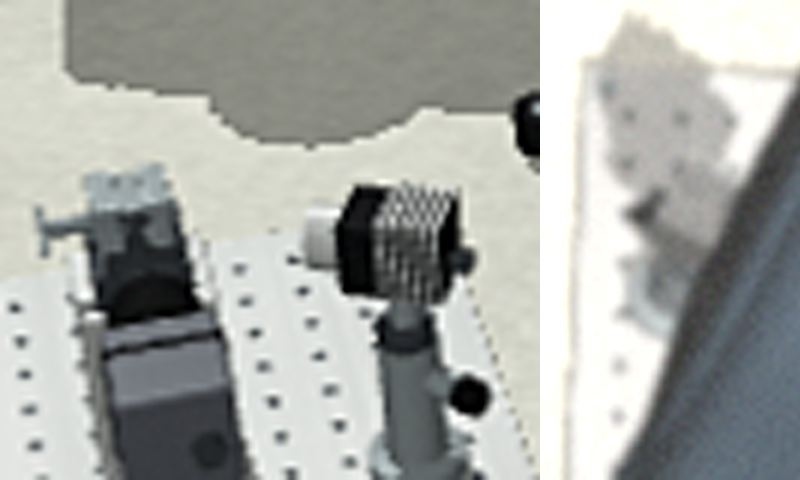

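The lamp stands upright with its collar (crop (405,335)) flush on the rim. The barrel at (320,235) points at the vice, and the robot is clear. The top-view yaw of 54.5° agrees with the aim. Handing in.

```bash
python3 -c "
from station import *
print(sign_off())"
```

```text
the job is handed in; nothing more can be done
None
```

The lamp is seated in the holder with its collar on the rim (about 12 N on the tool at landing), released and aimed within about 2° of the specimen; the job is handed in at about 19 s of the 48 s.

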